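# Back off a key-vise thumbwheel two turns and push the key home

## Task

The all-metal key with the square bow stands too far out of its clamp in the key vise. With a fingertip, roll the knurled rim of that clamp's wheel over the top, away from the key heads, to loosen it by two full turns, and only then push the key straight in until its shoulder is fully home against the jaws. Only touch and push, lift nothing, leave the other clamp, its round-headed key and everything else as they are, and finish with the hand clear.

Things in the scene. Friction and masses are not known exactly. Their poses are not given: they have to be found in the camera images.
- vise: Fixed two-station key vise. Origin on the table under the middle of the jaws' front face; x to the back (the way keys go in), y left, z up. In mm: foot plate x -115..70, y +-135, top z 12; black key rest x -21..60, y +-80, top z 50; jaws x 0..34, top z 64 (fixed one y +-40, a moving one outside each key); back rail x 38..60, top z 76; grey wheel housings |y| 85..125, x -29..37, top z 62.
- flat_key: Key to push home: flat, all brass, 4 mm thick, 22 g, lying on the key rest in the left (vise y +45 mm) or right (-45) clamp. Origin: underside, at the shoulder, mid-width; x along the blade, into the vise. Blade 30 x 9 mm; square bow 26 mm wide, from the origin to 24 mm at -x, overhanging the rest's front edge. Starts 8.5 to 12 mm short of home; home is origin at vise x 0.
- round_key: The other key: the same blade with a round black plastic head 32 mm across, 9 mm thick, in the other clamp; to be left alone. Origin on its underside, under the head, 8 mm before its shoulder; x along the blade.
- wheel_left (a joint): Turn (rad) of the left clamp's wheel, left (+y) end of the vise: 0 tight, starts 0 to 0.3, +6.28 per full turn looser. Loosens when the top of its rim rolls to vise +x. Aluminium, knurled, radius 22 mm, 16 mm wide, axis along vise y; top 12 mm show above its housing. Friction 0.025 N m, stays where left; opens its jaw 3 mm a turn. Black line across the rim, on top at 0.
- wheel_right (a joint): Turn (rad) of the right clamp's wheel, right (-y) end of the vise: 0 tight, starts 0 to 0.3, +6.28 per full turn looser. Loosens when the top of its rim rolls to vise +x. Aluminium, knurled, radius 22 mm, 16 mm wide, axis along vise y; top 12 mm show above its housing. Friction 0.025 N m, stays where left; opens its jaw 3 mm a turn. Black line across the rim, on top at 0.
- left_mouth (a point): Mouth of the left clamp: on the key rest (z 50 mm) in the plane of the jaws' front face, vise x 0, y +45 mm. A key there is fully home when its shoulder lies in this plane (flat_key's origin at this point's vise x). The rest's front edge is 21 mm before it (vise -x); farther out there is free air down to the foot plate (z 12 mm).
- right_mouth (a point): Mouth of the right clamp: on the key rest (z 50 mm) in the plane of the jaws' front face, vise x 0, y -45 mm. A key there is fully home when its shoulder lies in this plane (flat_key's origin at this point's vise x). The rest's front edge is 21 mm before it (vise -x); farther out there is free air down to the foot plate (z 12 mm).
- left_rim_top (a point): Highest point of the left wheel's rim, mid-width: vise x 4, y +105, z 74 mm. The wheel is sprung: with its jaw it yields downward from 1.2 N on, 1.2 N per mm, 6 mm at most, so a fingertip 2 to 4 mm below this height presses with some 4 to 6 N and drags the rim along. The point sinks with the wheel but does not turn.
- right_rim_top (a point): Highest point of the right wheel's rim, mid-width: vise x 4, y -105, z 74 mm. The wheel is sprung: with its jaw it yields downward from 1.2 N on, 1.2 N per mm, 6 mm at most, so a fingertip 2 to 4 mm below this height presses with some 4 to 6 N and drags the rim along. The point sinks with the wheel but does not turn.
- lock_core: Bystander: upright brass lock cylinder, 28 mm across, 30 mm tall, standing on the vise's foot plate between and in front of the keys; origin under its centre.
- blank: Bystander: steel key blank with a round 26 mm bow, 55 mm long, 4 mm thick, lying on the vise's foot plate or near its front edge; origin on its underside where bow meets blade.
- padlock: Bystander: brass padlock standing upright, 45 x 22 mm, 68 mm tall with its shackle; origin under its centre.
- brush: Bystander: wooden-handled brush about 170 mm long lying on the table; origin near its middle.
- driver: Bystander: screwdriver about 180 mm long lying on the table; origin near its middle.
- oiler: Bystander: small white oil bottle, 40 mm across, 105 mm tall; origin under its centre.
- cutter: Bystander: small upright steel cutter, 22 mm across, 45 mm tall, behind the vise; origin under its centre.
Mind the look-alikes: they are no part of the job. Several things have the shape of the flat_key; the one meant has the colours described above.

How it is judged:
By the outcome, as a careful person would: the job done as asked, in the order asked, and still so for the second after the job is handed in, with the robot touching nothing.
It also fails if it takes over 64 s, if anything falls off the work surface, if the arm or the gripper's body presses on something with over 40 N, if the wrist force passes 120 N, or if a joint passes its speed limit or range.

## Robot

A 7-joint arm with a two-finger parallel gripper is mounted at the origin on the work surface. World frame = base frame: x ahead of the robot, y to its left, z up, the work surface at z = 0. Lengths are in m, angles in degrees, forces in N, time in s.
With the tool pointing down it reaches from about 0.4 to 0.75 m from the base axis. Payload 19.5 kg.
Tool frame: the origin (TCP) lies between the finger pads; the fingertips stand 8 mm ahead of it and the grasp point (between the pads) lies 11 mm behind it; z points along the fingers, y is the line along which they close (so a half turn about z gives the same grasp; the last joint's range is limited). The gripper opens to 85 mm and grips with 20 to 120 N. Pads are 22 mm wide; open, the fingers measure 114 mm over their backs; the gripper's body (76 mm by 85 mm) begins 54 mm behind the grasp point. The pads swing forward as they close: fully open they stand 13 mm farther back than shut.
Start: joints at [61.553, 40.479, -1.581, 85.061, 1.261, 54.483, -4.326], TCP at [0.253, -0.517, 0.239] pointing down, gripper open.
Joint ranges: [-155.06, 155.06], [-18.47, 123.98], [-90, 86.84], [0, 140.48], [-83.41, 263.41], [0, 116], [-161.91, 161.91]. Speed limits (degrees/s): [108.29, 108.29, 147.25, 147.25, 172.46, 172.46, 172.46].

## Interface

Orientations are given as a 3x3 rotation matrix whose columns are the frame's x, y, z axes.
In Python, from workcell import movep, movel, movej, open_jaws, close_gripper, wait, inverse_kinematics, get_image, Unreachable, hand_in, current_time_s, current_qpos, current_dq, current_effort, current_tcp_pos, current_eef_rot, current_wrist_force, current_moment, current_grip_width, current_grip_force gives the robot as it stands. The module is installed in compiled form; this text tells all that it offers. Calls block until the motion is done:
- movep(position, orientation): joint-space move of the TCP to a pose.
- movel(position, velocity=0.15, frame=None, f_stop=None): straight line of the TCP; frame=None keeps the orientation; velocity is the mean speed in m/s. With f_stop (N) it stops when the force on the tool has changed by that much, and returns True; else False.
- movej(angles): joint-space move.
- open_jaws() and close_gripper(): open the fingers fully, or close them until they stop; the grip force is fixed at half the most.
- wait(seconds).
- inverse_kinematics(position, orientation): joint angles nearest the present ones, or None.
- get_image(name): name is "scene" or "top" or "wrist"; returns a dict with "frame" (384x512x3 uint8, red, green, blue), "depth" (384x512 float32, m along the optical axis (not along the pixel's ray), 0 where there is no reading), "fx", "fy", "cx", "cy" (pixels), "D" ([k1, k2, p1, p2, k3] as OpenCV has them; the pictures are not rectified), "R" (3x3) and "t" (3): a world point X has camera coordinates R X + t. Camera axes: x right, y down, z forward; pixel columns grow to the right and rows downward; lengths in m; the calibration is good to about 2 mm. A picture is of the moment at which its call begins.
A pose or a line that the arm cannot do raises Unreachable and nothing moves.
- hand_in(): hands the job in; it is judged then, once.
Readings, each from a call of its own:
- current_time_s(): time.
- current_qpos(): joint angles.
- current_dq(): joint speeds.
- current_effort(): joint torques, N m.
- current_tcp_pos(): TCP position.
- current_eef_rot(): TCP orientation.
- current_wrist_force(): force on the tool from outside, world axes, zero at the start.
- current_moment(): the same for the moment, N m.
- current_grip_width(): finger opening in m.
- current_grip_force(): force on a finger pad.
Only numpy, scipy, OpenCV 4.12 (cv2) and the standard library are available. Lean on these libraries where they do the work, as an engineer would, in place of code of your own. Each camera call takes 0.05 s, during which the arm holds its last target. There are 200 camera calls.

## Working session

There is one attempt and no reset: what is moved stays moved. The work goes in short steps, each a Python script; the robot and the scene stay as the last script left them, time stands still between calls to the robot, and variables do not carry over. Pictures are saved under pics/ and viewed, at most 10 in all, crops included, and the job is handed in when it is done.

```bash
mkdir -p pics; python3 - <<'E'
from workcell import *
import cv2,numpy as np
for n in("top","scene"):
    d=get_image(n); cv2.imwrite(f"pics/{n}0.png",cv2.resize(d["frame"][:,:,::-1],None,fx=1.5,fy=1.5))
    np.savez(f"{n}0.npz",**d); print(n,d["fx"],d["cx"],d["cy"],d["D"],d["R"].round(3).tolist(),d["t"])
print(current_time_s())
E
```

```text
top 458.74694275961446 253.3073255566328 190.53391102551763 [-0.00495093  0.          0.          0.          0.        ] [[-0.017, -1.0, 0.005], [-0.991, 0.016, -0.135], [0.135, -0.007, -0.991]] [0.01520028 0.58673775 1.30476041]
scene 356.0062251352518 254.028002420838 191.01679581873117 [0.0233255 0.        0.        0.        0.       ] [[-0.131, 0.991, -0.006], [0.811, 0.104, -0.575], [-0.57, -0.08, -0.818]] [ 0.06468491 -0.44421457  1.45314422]
0.1
```

View pics/top0.png

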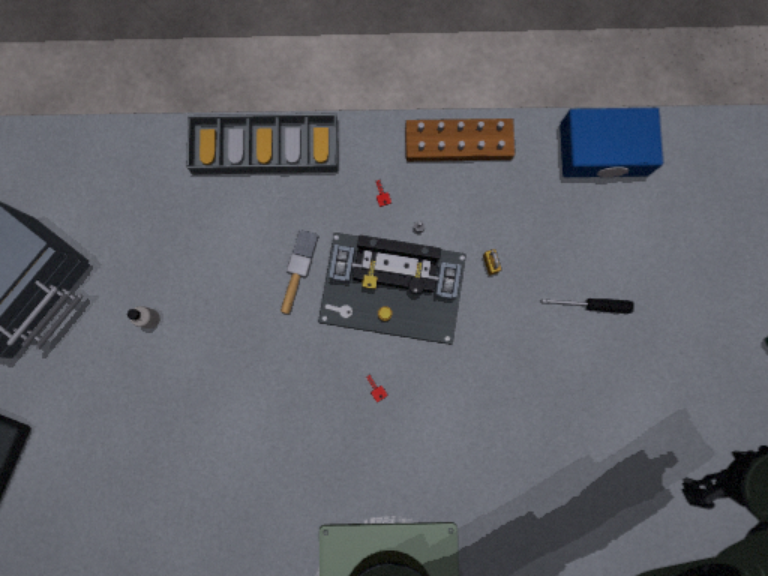

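View pics/scene0.png

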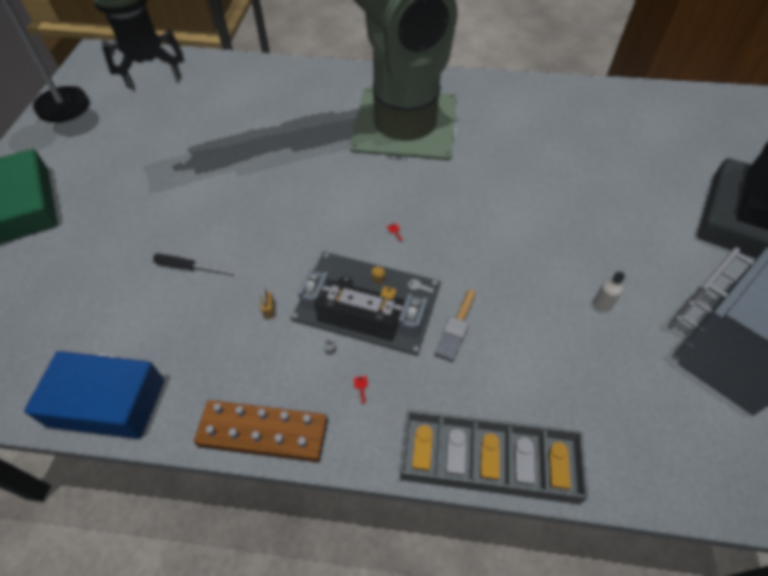

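The top view shows the vise with foot-plate corners at (334,234), (465,251), (452,343) and (320,323). These could be taken for the target:
- the brass square-bow key in the left clamp, (370,282)
- the black round key, (415,288)
- the red square keys, (383,195) and (378,390)
- the steel blank, (340,311)
- the tray pieces, around (264,140)

I choose (370,282), in the left clamp. Next I'll get a rough vise pose and a close wrist view.

```bash
cat > h.py <<'E'
import numpy as np,cv2
from workcell import *
def ray(d,uv,z):
    K=np.array([[d["fx"],0,d["cx"]],[0,d["fy"],d["cy"]],[0,0,1]],float)
    p=cv2.undistortPoints(np.array(uv,float).reshape(-1,1,2),K,np.array(d["D"],float))[:,0]
    r=np.c_[p,np.ones(len(p))]@d["R"]; c=-d["R"].T@d["t"]
    return c+r*((np.asarray(z)-c[2])/r[:,2])[:,None]
def proj(d,X):
    K=np.array([[d["fx"],0,d["cx"]],[0,d["fy"],d["cy"]],[0,0,1]],float)
    return cv2.projectPoints(np.array(X,float).reshape(-1,3),cv2.Rodrigues(np.array(d["R"],float))[0],np.array(d["t"],float),K,np.array(d["D"],float))[0][:,0]
def fit(V,W): # 2D rigid fit, vise xy -> world xy
    V=np.array(V,float)[:,:2];W=np.array(W)[:,:2];v,w=V-V.mean(0),W-W.mean(0)
    a=np.arctan2((v[:,0]*w[:,1]-v[:,1]*w[:,0]).sum(),(v*w).sum())
    R=np.array([[np.cos(a),-np.sin(a)],[np.sin(a),np.cos(a)]]);t=W.mean(0)-R@V.mean(0)
    return a,t,np.linalg.norm(V@R.T+t-W,axis=1)
def frame(a,s=1): # tool down; tool x along vise x*s
    x=np.array([np.cos(a),np.sin(a),0])*s; z=np.array([0,0,-1.]); return np.c_[x,np.cross(z,x),z]
E
python3 - <<'E'
from h import *
d=dict(np.load("top0.npz"))
px=(np.array([[334,234],[465,251],[452,343],[320,323]])+.5)/1.5-.5
W=ray(d,px,np.full(4,.012))
V=np.array([[70,135],[70,-135],[-115,-135],[-115,135]])/1000
a,t,e=fit(V,W);print(np.degrees(a),t,e)
c,s=np.cos(a),np.sin(a)
w=lambda x,y:t+np.array([c*x-s*y,s*x+c*y])
print(current_eef_rot().round(2))
for sg in(1,-1):
  for dz in(0.07,.25,.3):print(sg,dz,inverse_kinematics([*w(.004,.105),dz],frame(a,sg)))
  print('y-type',inverse_kinematics([*w(-.05,.045),.07],frame(a+np.pi/2,sg)))
close_gripper()
try: movep([*w(-.06,.04),.30],frame(a,1))
except Unreachable: movep([*w(-.06,.04),.30],frame(a,-1))
q=get_image("wrist");np.savez("w1.npz",**q);cv2.imwrite("pics/w1.png",cv2.resize(q["frame"][:,:,::-1],None,fx=1.5,fy=1.5,interpolation=cv2.INTER_CUBIC))
print(-q["R"].T@q["t"],current_tcp_pos(),current_qpos(),current_time_s())
E
```

```text
-9.165398008819754 [ 0.60992427 -0.02313288] [0.00341735 0.00200117 0.00369161 0.00285051]
[[ 0.9   0.44 -0.  ]
 [ 0.44 -0.9   0.  ]
 [-0.   -0.   -1.  ]]
1 0.07 [-18.4540563   59.7989613   18.98984952  80.61700539 -24.07158765
  43.59071756 -89.86900993]
1 0.25 [-16.66119798  46.69582795  15.55635881  70.08956962 -12.45492777
  64.81230593 -99.64694259]
1 0.3 [ -15.79965686   44.27234782   14.03003959   64.64609573  -10.2372524
   72.21756192 -101.66375494]
y-type [ -2.52165446  53.77221549  -7.16963094  95.55880268  11.1524695
  31.36699162 -25.493798  ]
-1 0.07 [  5.34437561  61.53277188 -35.60178015  79.68069789  40.60452953
  51.84244986  39.42866629]
-1 0.25 [  5.45352843  49.01195833 -37.97940415  69.15187011  29.39024639
  71.17928241  48.87392041]
-1 0.3 [  5.88404166  47.10231862 -41.0459536   63.68490946  29.36147573
  78.84394221  49.85228427]
y-type [ -24.09321191   60.17729961   38.11417778   96.2881036   -51.92083237
   42.86563234 -148.85523669]
[0.63059537 0.01297608 0.43413612] [0.55710017 0.02508985 0.2999669 ] [-12.73059194  35.98704987  13.43165472  83.11180279  -8.88114775
  61.94134148 -96.81348967] 3.15
```

View pics/w1.png

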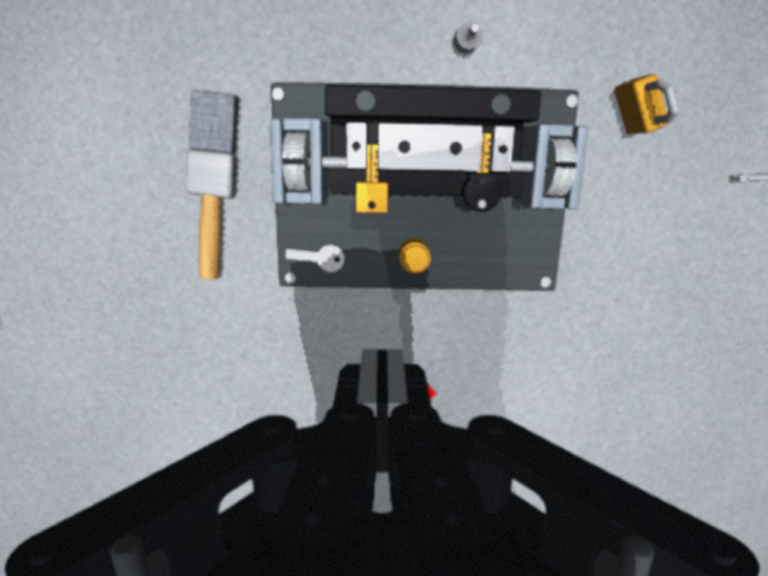

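The brass square bow is at (372,198) in the left clamp. The left wheel is at (297,160), the round black key at (482,190), the lock core at (415,257) and the blank at (315,258). One close crop will give the precise pixels.

```bash
python3 - <<'E'
from h import *
q=dict(np.load("w1.npz"))
cv2.imwrite("pics/c1.png",cv2.resize(q["frame"][45:205,170:400,::-1],None,fx=3.4,fy=3.4,interpolation=cv2.INTER_CUBIC))
a=np.radians(-9.165);t=np.array([.6099,-.0231]);c,s=np.cos(a),np.sin(a)
V=np.array([[70,135,12],[70,-135,12],[-115,-135,12],[-115,135,12],[4,105,74],[0,40,64],[0,-40,64],[-29,125,62],[37,125,62],[-29,85,62],[-29,-85,62],[-29,-125,62]])/1000
W=np.c_[t[0]+c*V[:,0]-s*V[:,1],t[1]+s*V[:,0]+c*V[:,1],V[:,2]]
print(((proj(q,W)-[170,45]+.5)*3.4).round(0).tolist())
E
```

```text
[[36.0, 39.0], [742.0, 42.0], [694.0, 503.0], [64.0, 504.0], [93.0, 221.0], [286.0, 231.0], [516.0, 231.0], [48.0, 315.0], [36.0, 121.0], [160.0, 314.0], [635.0, 315.0], [744.0, 315.0]]
```

View pics/c1.png

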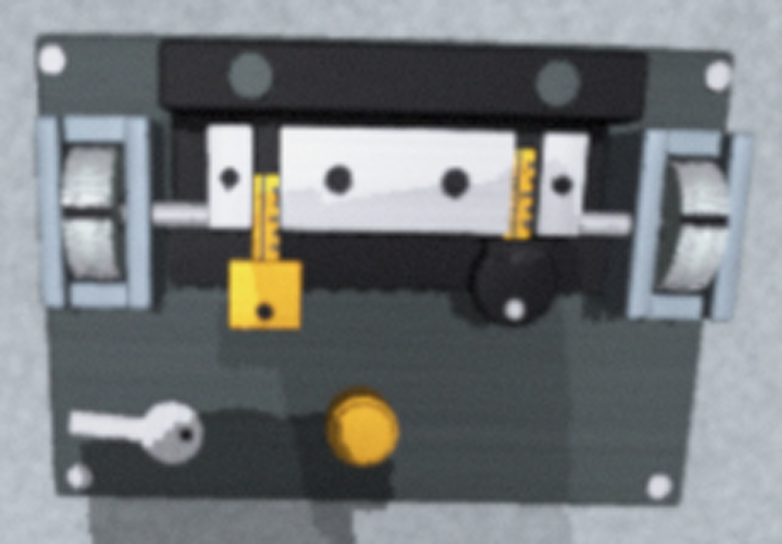

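```bash
python3 - <<'E'
from h import *
q=dict(np.load("w1.npz"))
V=np.array([[70,135,12],[70,-135,12],[-115,-135,12],[-115,135,12],[0,40,64],[0,-40,64],[-29,125,62],[37,125,62],[-29,85,62],[-29,-85,62]])/1000
cr=lambda P:np.array(P,float)/3.4-.5+.147*0+np.array([170,45])
P=cr([[38,35],[733,52],[680,504],[57,495],[280,230],[516,235],[48,307],[39,117],[153,307],[628,318]])
W=ray(q,P,V[:,2]);a,t,e=fit(V,W);print(np.degrees(a),a,t,(e*1000).round(1))
c,s=np.cos(a),np.sin(a);R=np.array([[c,-s],[s,c]])
K=ray(q,cr([[229,328],[301,328],[265,328],[265,262],[92,212],[365,430]]),np.array([.054,.054,.054,.054,.074,.042]))
print(((K[:,:2]-t)@R*1000).round(1))
d=dict(np.load("top0.npz"))
# fingertip size, approx at tip z=.292
T=ray(q,np.array([[358,352],[406,352],[382,350]])/1.5,np.full(3,.292));print(((T-current_tcp_pos())*1000).round(1))
E
```

```text
-10.271920237293518 -0.17927882864300912 [ 0.61024078 -0.02175193] [1.6 3.3 3.3 1.6 0.9 1.7 2.1 2.  1.  0.5]
[[-36.2  58.8]
 [-35.8  32.5]
 [-36.   45.6]
 [-12.4  45.9]
 [  4.8 103.9]
 [-76.3   6.8]]
[[ 9.6  6.5 -8. ]
 [ 7.  -9.6 -8. ]
 [ 9.1 -1.7 -8. ]]
```

Left clamp confirmed, with the key about 12 mm short of home. I'll do one test stroke on the left rim, then measure the line.

```bash
cat >> h.py <<'E'
A=-0.1793;T0=np.array([.61024,-.02175]);RV=np.array([[np.cos(A),-np.sin(A)],[np.sin(A),np.cos(A)]])
F=frame(A)
def vw(x,y,z): return np.array([*(RV@[x/1000,y/1000]+T0),z/1000])
def stroke(x0,x1,depth=3.,y=105):
    zt=74+8
    movel(vw(x0,y,zt+4),.12); movel(vw(x0,y,zt-depth),.04)
    f0=current_wrist_force(); movel(vw(x1,y,zt-depth),.06); f1=current_wrist_force()
    movel(vw(x1,y,zt+4),.08); return f0.round(1),f1.round(1)
def look(n):
    movel(vw(-70,105,150),.25); wait(.1); q=get_image("wrist")
    p=proj(q,vw(4,105,74))[0].astype(int); print(p, -q["R"].T@q["t"])
    np.savez(n+".npz",**q); cv2.imwrite(f"pics/{n}.png",cv2.resize(q["frame"][max(0,p[1]-70):p[1]+70,max(0,p[0]-80):p[0]+80,::-1],None,fx=4,fy=4,interpolation=cv2.INTER_CUBIC))
    return q
E
python3 - <<'E'
from h import *
movep(vw(-70,105,150),F); look("l0")
movel(vw(-5,105,100),.2)
print(stroke(-5,10)); look("l1"); print(current_time_s())
a,b=cv2.imread("pics/l0.png"),cv2.imread("pics/l1.png");print(a.shape,b.shape)
h=min(a.shape[0],b.shape[0]);cv2.imwrite("pics/l01.png",cv2.resize(np.hstack([a[:h],b[:h]]),None,fx=.6,fy=.6))
E
```

```text
[254 100] [0.63351294 0.08029958 0.28483644]
(array([-0.9,  0.7,  4.8]), array([1.1, 2.9, 5.1]))
[253 100] [0.63373837 0.08030314 0.28329926]
6.7583
(560, 640, 3) (560, 640, 3)
```

View pics/l01.png

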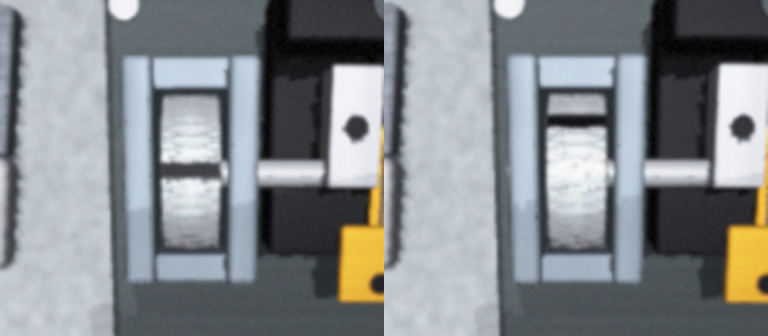

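The line moved from row 170 to row 121 in the crop, with the finger centred on the rim. I'll automate the line angle, then do the remaining strokes with measurements.

```bash
cat >> h.py <<'E'
TH=np.linspace(-1.0,1.1,400)
def angle(q):
    g=q["frame"].mean(2).astype(np.float32)
    prof=[]
    for dy in(-4,-2,0,2,4):
        P=proj(q,[vw(4+22*np.sin(t),105+dy,52+22*np.cos(t)) for t in TH]).astype(np.float32)
        prof.append(cv2.remap(g,P[:,:1],P[:,1:],cv2.INTER_LINEAR)[:,0])
    p=np.mean(prof,0); m=(p<95); m[np.abs(TH)>1.0]=0
    n,l=cv2.connectedComponents(m.astype(np.uint8)[:,None]);
    return [(round(float(TH[l[:,0]==i].mean()),3),int((l==i).sum())) for i in range(1,n)],p.min()
E
python3 - <<'E'
from h import *
for n in("l0","l1"): print(angle(dict(np.load(n+".npz"))))
E
```

```text
([(0.008, 28)], np.float32(67.22942))
([(0.661, 36)], np.float32(22.31237))
```

```bash
python3 - <<'E'
from h import *
movel(vw(-5,105,100),.25)
for i in range(6): print(stroke(-6,14))
print(angle(look("l2")),current_time_s())
E
```

```text
(array([0.7, 2.3, 4.8]), array([3. , 2.1, 4.4]))
(array([1. , 1.4, 5.1]), array([2.3, 0.4, 4.6]))
(array([0.2, 0.8, 5.8]), array([2. , 0.5, 3.7]))
(array([-0.3, -0.1,  5.3]), array([ 2.3, -0.3,  3.6]))
(array([-0.2,  0.9,  5.1]), array([ 2.4, -0.1,  4. ]))
(array([-0.2,  0.8,  5.3]), array([1.6, 0.5, 4.4]))
[253 100] [0.63372768 0.0803407  0.28334169]
([(-0.503, 38)], np.float32(22.755466)) 16.1583
```

```bash
python3 - <<'E'
from h import *
movel(vw(-5,105,100),.25)
for i in range(7): stroke(-6,14)
stroke(-2,8)
q=look("l3");r=angle(q);print(r)
if len(r[0])==1 and -.8<r[0][0][0]<0:
    L=(0.07-r[0][0][0])*23.2; print(L)
    movel(vw(-5,105,100),.25); stroke(4-L/2,4+L/2); print(angle(look("l4")))
print(current_time_s())
E
```

```text
[253 100] [0.63368446 0.08035689 0.28336269]
([(-0.374, 35)], np.float32(23.454296))
10.3008
[253 100] [0.63373654 0.08031187 0.28330046]
([(0.076, 28)], np.float32(63.97182))
30.4417
```

```bash
ls pics
```

```text
c1.png
l0.png
l01.png
l1.png
l2.png
l3.png
l4.png
scene0.png
top0.png
w1.png
```

The wheel has turned 12.64 rad, two turns. Now I'll push the key.

```bash
python3 - <<'E'
from h import *
yk=45.5;zt=47+8
movel(vw(-62,yk,100),.2); movel(vw(-62,yk,zt),.1)
print(movel(vw(-40,yk,zt),.03,f_stop=4))
print(movel(vw(-31,yk,zt),.015,f_stop=4))
p=current_tcp_pos();print("tcp vise",(RV.T@(p[:2]-T0)*1000).round(1),current_wrist_force().round(1))
wait(.2);print(current_wrist_force().round(1))
v=(RV.T@(p[:2]-T0)*1000)
movel(vw(v[0]-15,yk,zt),.05);movel(vw(v[0]-15,yk,100),.1)
movel(vw(-70,75,150),.25);wait(.1);q=get_image("wrist");np.savez("k1.npz",**q)
P=proj(q,[vw(-10,45,54),vw(-24,45,54),vw(0,45,54)]);print(P)
c=P[0].astype(int);o=[max(0,c[0]-100),max(0,c[1]-75)];print(o)
cv2.imwrite("pics/k1.png",cv2.resize(q["frame"][o[1]:o[1]+150,o[0]:o[0]+200,::-1],None,fx=4,fy=4,interpolation=cv2.INTER_CUBIC))
print(current_time_s())
E
```

```text
False
True
tcp vise [-35.9  45.5] [-1.1  0.9  0.7]
[-0.5  0.4  0.4]
[[294.34973786 119.26366186]
 [293.72710908 138.36553121]
 [294.79306059 105.25794265]]
[np.int64(194), np.int64(44)]
34.6667
```

View pics/k1.png

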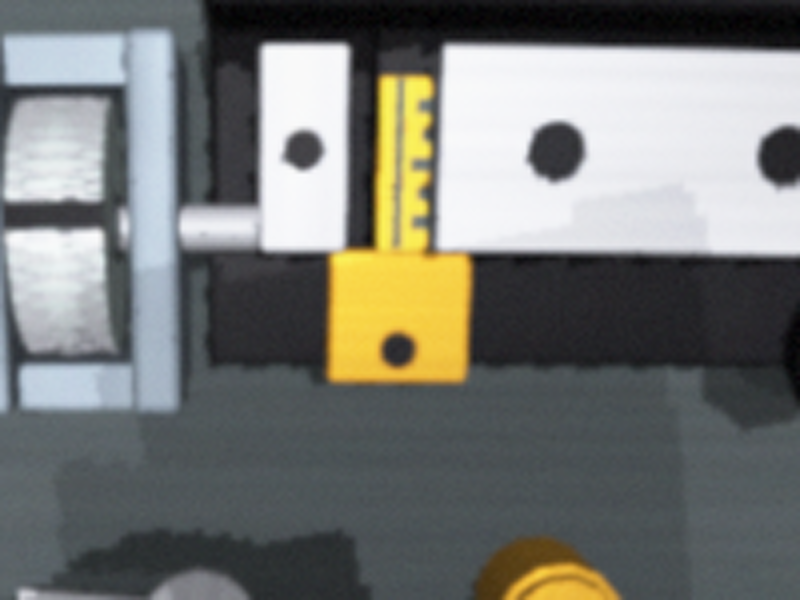

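The key is seated or within about 0.5 mm: its bow front is at row 252 against the jaw face at 250. I'll push once more, slower and firmer, to be sure.

```bash
python3 - <<'E'
from h import *
yk=45.5;zt=47+8
movel(vw(-52,yk,100),.2); movel(vw(-52,yk,zt),.1); movel(vw(-39,yk,zt),.04)
print(current_wrist_force().round(1))
for x in np.arange(-37,-32,.4):
    movel(vw(x,yk,zt),.01); wait(.05); f=current_wrist_force(); p=current_tcp_pos()
    fx=RV.T@f[:2]; print(x.round(1),(RV.T@(p[:2]-T0)*1000).round(2),fx.round(1))
    if fx[0]<-6: break
wait(.2)
movel(vw(-52,yk,zt),.04);movel(vw(-52,yk,100),.1)
movel(vw(-70,75,150),.25);wait(.1);q=get_image("wrist");np.savez("k2.npz",**q)
for n in("k1","k2"):
    q=dict(np.load(n+".npz"));m=cv2.inRange(cv2.cvtColor(q["frame"],cv2.COLOR_RGB2HSV),(15,120,110),(35,255,255))
    c=proj(q,vw(-10,45,54))[0].astype(int);m[c[1]+30:]=0;m[:,:c[0]-40]=0;m[:,c[0]+40:]=0
    ys,xs=np.nonzero(m);r=[ys[xs==k].max() for k in range(c[0]-8,c[0]+9,2) if (xs==k).any()]
    print(n,r,((RV.T@(ray(q,[[c[0],np.mean(r)+.5]],np.array([.054]))[0,:2]-T0))*1000).round(1))
p=q["frame"][44:194,194:394,::-1];cv2.imwrite("pics/k2.png",cv2.resize(p,None,fx=3,fy=3,interpolation=cv2.INTER_CUBIC))
print(angle(q),current_time_s())
E
```

```text
[0.  0.1 0.1]
-37.0 [-37.03  45.5 ] [-0.9 -0.1]
-36.6 [-36.58  45.51] [-0.3  0.1]
-36.2 [-36.22  45.5 ] [ 0.3 -0.4]
-35.8 [-35.88  45.52] [-0.7 -0.2]
-35.4 [-35.76  45.54] [-5.2  0.8]
-35.0 [-35.67  45.55] [-7.5  0.2]
k1 [np.int64(139), np.int64(139), np.int64(139), np.int64(139), np.int64(139), np.int64(139), np.int64(139), np.int64(139), np.int64(139)] [-24.8  44.8]
k2 [np.int64(139), np.int64(139), np.int64(139), np.int64(139), np.int64(139), np.int64(139), np.int64(139), np.int64(139), np.int64(139)] [-24.9  44.8]
([(0.074, 31)], np.float32(59.40632)) 40.0083
```

View pics/k2.png

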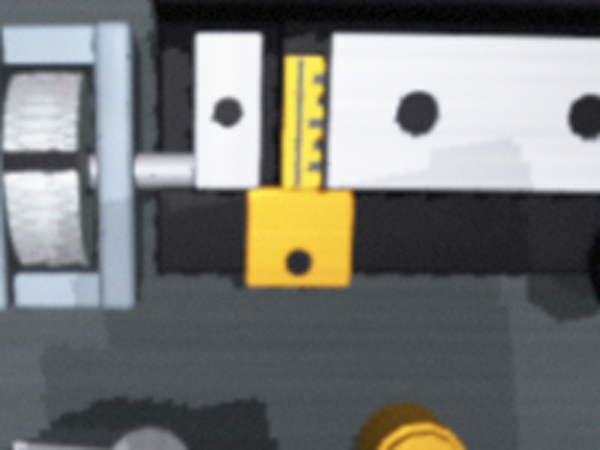

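The key met a hard stop at the same place, with its shoulder flush on the jaws. The wheel line is still at two turns and the hand is clear, so I'm handing in.

```bash
python3 -c "
from workcell import *
wait(.3);print(hand_in())"
```

```text
the job is handed in; nothing more can be done
None
```

I loosened the left wheel by two full turns (about 12.6 rad by its line), then pushed the brass square-bow key in until its shoulder met the jaws, and handed in at about 40 s with the hand clear.

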